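Load a blood tube and hold the rack square in the tube reader's corner

TASK

Take the blood tube out of the small single-tube stand, stand it upright in any free hole of the test-tube rack that stands at the front of the worktop, and let it go. Then slide the rack into the corner of the tube reader, square and flat on the worktop, so that it presses against the long stop and the end stop at once, and finish while still holding it pressed against both stops, with all three tubes upright in the rack. Leave the sample cup, the vial and the carton near the work where they are.

Things in the scene. Friction and masses are not known exactly. Their poses are not given: they have to be found in the camera images.
- tube_mid (a point): Capped blood tube to load; stands upright in the single-tube stand, foot 6 mm above the worktop, free to lift straight out. 84 mm high: body 12.4 mm across, cap 16 mm across (24 to 42 mm above this point). The point is on its axis, 42 mm above the foot; z points along it to the cap. Gripped by the cap, the fingers stay clear of the rack when its foot is on the rack's floor.
- tube_stand: Fixed grey block 50 x 50 x 40 mm with one round hole, 14.4 mm wide and 34 mm deep, in the middle of its top. Origin at the centre of its underside, z up.
- rack_mid (a point): Loose test-tube rack at the front left (not the one far back), 52 (x) x 140 (y) x 58 mm (z), 0.2 to 0.33 kg, upright on the worktop; the point is at its centre, 29 mm up. Ten 16 mm square holes at x = -12 and +12, y = -52, -26, 0, 26 and 52 mm; two are taken by the other tubes, the rest free. A loaded tube stands on the floor plate, its middle point 17 mm above this point.
- rack: The same rack, origin at the centre of its underside. Floor plate 4 mm thick over the full 52 x 140 mm; 4 mm end walls at both y ends, up to 58 mm; open long sides; top plate with the holes from z = 52 to 55 mm, over the full 52 mm width, which can be gripped from above across x. Half a turn about z makes no difference.
- rack_tube_a_mid (a point): Blood tube already standing in the rack's hole at x = +12, y = +52 mm. 84 mm high: body 12.4 mm across, cap 16 mm across (24 to 42 mm above this point). The point is on its axis, 42 mm above the foot; z points along it to the cap.
- rack_tube_b_mid (a point): Blood tube already standing in the rack's hole at x = -12, y = -52 mm. 84 mm high: body 12.4 mm across, cap 16 mm across (24 to 42 mm above this point). The point is on its axis, 42 mm above the foot; z points along it to the cap.
- reader: Fixed tube reader with an L-shaped corner of two steel stops. Origin on the worktop (bare there) under the centre of the rack when that is fully in the corner, rack y along reader y. +x points to the long stop, -y to the end stop; the corner is open to -x and +y. Behind the long stop a 6 mm foot plate, then a white housing, x = 101 to 158, y = -90 to 80 mm, 47 mm high.
- long_stop: Long stop of the reader: steel bar, its face at the reader's x = +26 mm, from y = -80 to +80 mm, 10 mm thick, top at 18 mm. Its origin and axes are those of the reader.
- end_stop: End stop of the reader: steel bar, its face at the reader's y = -70 mm, from x = -26 to +24 mm, 10 mm thick, top at 18 mm. Friction of rack, stops and worktop about 0.6. Its origin and axes are those of the reader.
- sample_cup: Bystander: capped sample cup, 60 mm wide, 64 mm high; origin at the centre of its underside.
- vial: Bystander: small capped glass vial, 25 mm wide, 50 mm high; origin at the centre of its underside.
- carton: Bystander: small closed carton, 55 (x) x 110 (y) x 30 mm; origin at the centre of its underside.
There are look-alikes about, which are no part of the job. There is more than one size of the rack; the job needs the smallest.

How it is judged:
By the outcome, as a careful person would: the job done as asked, in the order asked, and still so for the second after the job is handed in, while the arm keeps its last pose, push and grip.
It also fails if it takes over 72 s, if anything falls off the work surface, if the arm or the gripper's body presses on something with over 40 N, if the wrist force passes 120 N, or if a joint passes its speed limit or range.

ROBOT

A 7-joint arm with a two-finger parallel gripper is mounted at the origin on a cart in front of the work surface, level with it; the furniture and walls round the work are solid. World frame = base frame: x ahead of the robot, y to its left, z up, the work surface at z = 0. Lengths are in m, angles in rad, forces in N, time in s.
With the tool pointing down it reaches from about 0.35 to 0.9 m from the base axis. Payload 7.2 kg.
Tool frame: the origin (TCP) lies at the very end of the fingers, on their centre line; the grasp point (between the pads) lies env.grip_depth behind it (env.grip_depth is the distance from the TCP to the grasp point, in m); z points along the fingers, y is the line along which they close (so a half turn about z gives the same grasp; the last joint's range is limited). The gripper opens to 88 mm and grips with 3 to 60 N. Pads are 20 mm wide; open, the fingers measure 115 mm over their backs; the gripper's body (75 mm by 178 mm) begins 61 mm behind the grasp point.
Start: joints at [1.083, 0.411, -0.013, 1.596, 0.006, 1.134, -0.082], TCP at [0.255, -0.571, 0.223] pointing down, gripper open.
Joint ranges: [-2.95, 2.95], [-0.29, 1.99], [-1.47, 1.44], [0.14, 2.54], [-1.03, 4.17], [0.13, 1.85], [-2.86, 2.86]. Speed limits (rad/s): [2.39, 2.39, 3.01, 3.01, 3.14, 3.14, 3.14].

INTERFACE

Orientations are given as a rotation vector (axis times angle).
In Python, from plant import env, optics gives the robot as it stands.
- The arm moves only by the tool move_arm, never from a script. Its argument "increments" is one flat list of numbers, 4 for each row, row after row: the shift along the world's x, y, z in cm, then the turn about the world's z in rad. A call has 1 to 20 rows; each row shifts and turns the commanded pose from where the row before left it; what a row does not reach is not made up. A row lasts 1/10 s, in which the tool goes at most 50 mm and 8.59 degrees, less where a joint would pass 70% of its speed; a pose out of reach is approached as far as the arm can. A call with a gripper value outside its range is refused whole. "claw" is the closure, from 0 (fully open) to 1 (shut), set as the call begins (left out, the last holds). The fingers move at their own pace and stop on an object; "force" is the grip in N (left out, the last holds). Time passes only in rows, so rows that do not move let the fingers close. It gives the time, the measured TCP pose, the force, the opening and the grip force at its end, in the units of the state.
- env.observe(): the state, without advancing time (a new reading comes with each control period).
- optics.snapshot(name): name is "scene" or "side" or "wrist"; returns the picture (420x560x3 uint8, blue, green, red); there is no depth.
- optics.camera_info(name): a dict with "K" (3x3 intrinsics, pixels), "xyz" and "orientation" of the camera in the world. Camera axes: x right, y down, z forward; pixel columns grow to the right and rows downward; lengths in m; the calibration is good to about 2 mm. A picture is of the moment at which its call begins: read the wrist's pose just before it. camera_info takes no time and is no camera call; for the wrist camera it gives the pose at the moment of the call.
- env.sign_off(): hands the job in; it is judged then, once.
The state is a dict: "time_s": time; "joints": joint angles; "joint_vel": joint speeds; "joint_efforts": joint torques, N m; "tool_pos": TCP position; "eef_rot": TCP orientation; "contact_force": force on the tool from outside, world axes, zero at the start; "ft_torque": the same for the moment, N m; "gripper_width": opening from 0.0 (shut) to 1.0 (fully open); "gripper_force": force on a finger pad.
Only numpy, scipy, OpenCV 4.12 (cv2) and the standard library are available. Lean on these libraries where they do the work, as an engineer would, in place of code of your own. Each camera call takes 0.05 s, during which the arm holds its last target. There are 200 camera calls.

## Working session

There is one attempt and no reset: what is moved stays moved. The work goes in short steps, Python scripts to look and compute and a tool call to move; the robot and the scene stay as the last step left them, time stands still between calls to the robot, and variables do not carry over. Pictures are saved under pics/ and viewed, at most 10 in all, crops included, and the job is handed in when it is done.

Besides the shell and the picture viewer there is one more tool, called after "Request:" in YAML: its name, and indented under it one key for each argument. move_arm: Moves the arm, as the interface text tells. Its arguments: {"type":"object","properties":{"increments":{"type":"array","items":{"type":"number"}},"claw":{"type":"number"},"force":{"type":"number"}},"required":["increments"]}

```bash
mkdir -p pics; cat > h.py <<'E'
import numpy as np,cv2
from plant import env,optics
from scipy.spatial.transform import Rotation as R
def cam(n):
    c=optics.camera_info(n);o=np.array(c["orientation"],float)
    M=R.from_rotvec(o).as_matrix() if o.size==3 else (o if o.shape==(3,3) else None)
    return np.array(c["K"]),np.array(c["xyz"]),M
def ray(C,u,v,z):
    K,p,M=C;d=M@np.linalg.solve(K,[u,v,1.]);return p+d*(z-p[2])/d[2]
def proj(C,P):
    K,p,M=C;q=K@(M.T@(np.array(P)-p));return q[:2]/q[2]
E
python3 - <<'E'
from h import *
print(optics.camera_info("scene"),optics.camera_info("side"),optics.camera_info("wrist"),env.grip_depth)
for n in("scene","side","wrist"):
    cv2.imwrite(f"pics/{n}0.png",optics.snapshot(n))
print(env.observe())
E
```

```text
{'K': array([[389.69113681,   0.        , 273.91844509],
       [  0.        , 389.69113681, 216.68006839],
       [  0.        ,   0.        ,   1.        ]]), 'xyz': array([-0.15234404,  0.54012351,  0.54795425]), 'orientation': array([-1.12945586,  2.07202203, -1.22872727])} {'K': array([[450.37604461,   0.        , 278.92499737],
       [  0.        , 450.37604461, 208.65429846],
       [  0.        ,   0.        ,   1.        ]]), 'xyz': array([ 0.62674221, -1.18240271,  0.73517904]), 'orientation': array([-2.07055219, -0.01302191,  0.02155733])} {'K': array([[299.2217285 ,   0.        , 284.15086605],
       [  0.        , 299.2217285 , 212.54444159],
       [  0.        ,   0.        ,   1.        ]]), 'xyz': array([ 0.31577429, -0.5419667 ,  0.38476927]), 'orientation': array([ 2.4563067 , -1.59367007, -0.20235306])} 0.0187
{'time_s': 0.15, 'joints': array([ 1.0827996 ,  0.41172453, -0.01274643,  1.59681561,  0.00564209,
        1.13431758, -0.0822061 ]), 'joint_vel': array([ 0.00255555, -0.00074735,  0.00232306, -0.00360986,  0.00119039,
       -0.00172149,  0.00096997]), 'joint_efforts': array([ 2.87225099e-03, -5.88333714e+01,  6.43097106e-01, -2.91292745e+01,
       -5.37200854e-02,  1.57871016e-02,  6.38630286e-05]), 'tool_pos': array([ 0.25455568, -0.57039626,  0.22201169]), 'eef_rot': array([-3.07147074e+00, -6.54441570e-01,  5.69839508e-04]), 'contact_force': array([0.19218123, 0.6750524 , 0.47241359]), 'ft_torque': array([-0.01922241,  0.01139054,  0.01772062]), 'gripper_force': 0.0, 'gripper_width': 0.9951040733159403}
```

View pics/scene0.png

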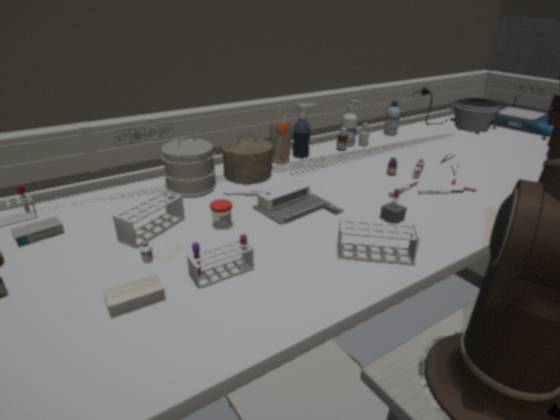

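View pics/side0.png

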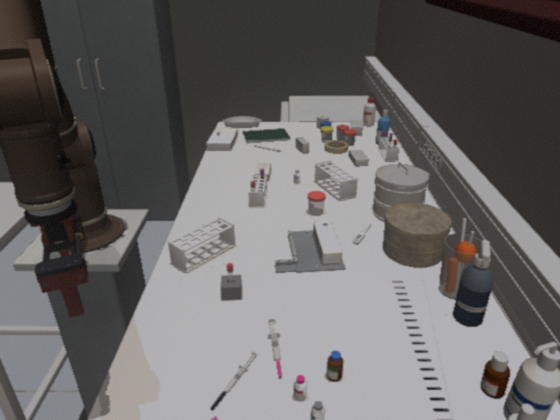

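The scene picture shows these candidates:
- **Racks:** the small rack with two tubes (scene 220,260; side 259,188), an empty large rack (scene 377,240; side 203,243), an empty rack (scene 150,215; side 335,180), and a far-back rack with a tube (scene 15,210; side 388,148).
- **Tubes:** the red cap in the grey stand (scene 397,192; side 230,268), and loose red things lying at (418,170).

I choose the stand's tube and the small rack with purple and red caps. The reader is at scene (295,200), side (312,250).

```bash
python3 - <<'E'
from h import *
a=cv2.imread("pics/scene0.png");b=cv2.imread("pics/side0.png")
def crop(i,x,y,w,h,s):return np.clip(cv2.resize(i[y:y+h,x:x+w],None,fx=s,fy=s,interpolation=cv2.INTER_CUBIC)*1.6,0,255).astype(np.uint8)
m=np.vstack([np.hstack([crop(a,180,225,100,75,4),crop(a,245,165,100,75,4)]),np.hstack([crop(b,200,150,100,75,4),crop(b,265,210,100,75,4)])])
cv2.imwrite("pics/crop1.png",m)
m=np.vstack([np.hstack([crop(a,360,180,80,60,5),crop(b,200,250,80,60,5)]),np.hstack([crop(b,270,180,80,60,5),crop(a,110,190,80,60,5)])])
cv2.imwrite("pics/crop2.png",m)
E
```

```text
(no output)
```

View pics/crop1.png

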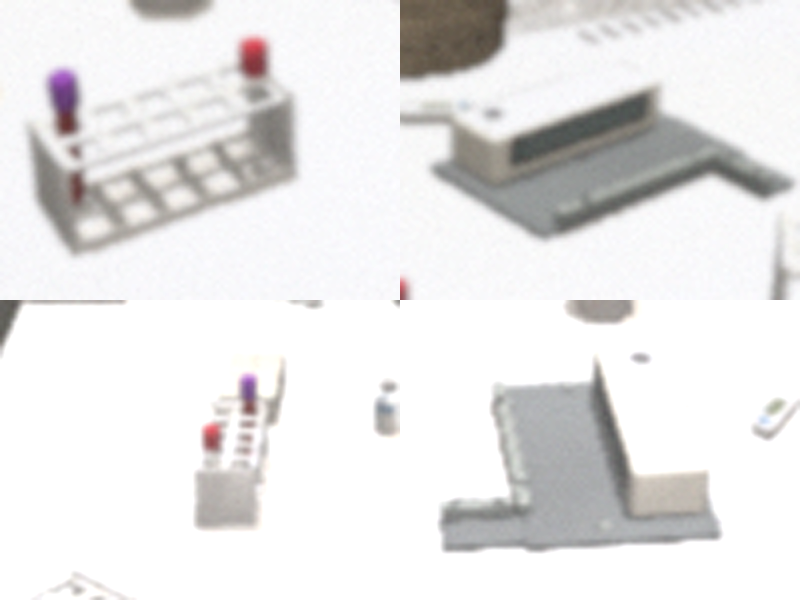

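View pics/crop2.png

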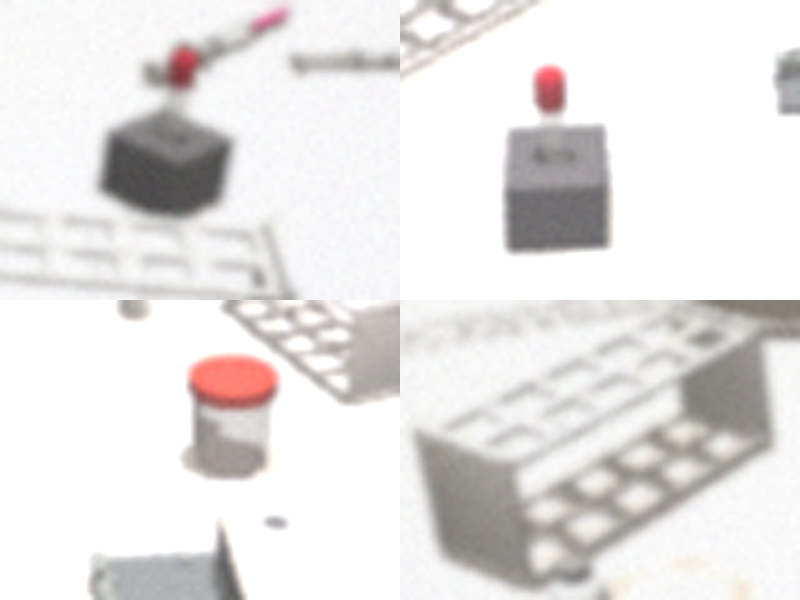

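Choice confirmed: the small rack holds purple and red caps, and the 50 mm grey stand holds a red-capped tube. Next I triangulate these and the rough position of the reader corner.

```bash
python3 - <<'E'
from h import *
S=cam("scene");D=cam("side")
def tri(a,b):
    A=[];B=[]
    for (K,p,M),(u,v) in((S,a),(D,b)):
        d=M@np.linalg.solve(K,[u,v,1.]);d/=np.linalg.norm(d);Q=np.eye(3)-np.outer(d,d);A.append(Q);B.append(Q@p)
    return np.linalg.lstsq(np.vstack(A),np.hstack(B),rcond=None)[0]
np.set_printoptions(precision=4,suppress=True)
for n,a,b,z in(("purple",(195.75,247),(262,172),.079),("red",(243.5,239.2),(253,184.2),.079),("tube",(396.6,193.6),(230,268),.081)):
    print(n,tri(a,b),ray(S,*a,z),ray(D,*b,z))
c=lambda x,y:(245+x/4,165+y/4)
for n,p in(("long far top",(157,205)),("corner top",(312,150)),("end near",(388,183))):print(n,ray(S,*c(*p),.018))
c=lambda x,y:(265+x/4,210+y/4)
for n,p in(("long far top",(97,87)),("corner",(124,203)),("end near",(44,205))):print(n,ray(D,*c(*p),.018))
print("cup",ray(D,270+233/5,180+80/5,.064),"vial side",ray(D,297,174,.05))
for n,p in (("carton",(135,290)),("vial",(146,249))):print(n,ray(S,*p,.03))
E
```

```text
purple [0.5322 0.2913 0.0791] [0.5314 0.2912 0.079 ] [0.5325 0.2927 0.079 ]
red [0.5063 0.1881 0.0792] [0.5037 0.1882 0.079 ] [0.5073 0.1916 0.079 ]
tube [ 0.4831 -0.2883  0.0808] [ 0.4811 -0.2875  0.081 ] [ 0.4841 -0.2874  0.081 ]
long far top [ 0.6335 -0.0136  0.018 ]
corner top [ 0.6421 -0.1611  0.018 ]
end near [ 0.5716 -0.1741  0.018 ]
long far top [ 0.6295 -0.0154  0.018 ]
corner [ 0.6477 -0.167   0.018 ]
end near [ 0.593  -0.1696  0.018 ]
cup [0.7192 0.1331 0.064 ] vial side [0.6587 0.3392 0.05  ]
carton [0.521  0.4328 0.03  ]
vial [0.6577 0.3682 0.03  ]
```

Request:
move_arm:
  increments: [1.9,2.35,-0.2,0.094,1.9,2.35,-0.2,0.094,1.9,2.35,-0.2,0.094,1.9,2.35,-0.2,0.094,1.9,2.35,-0.2,0.094,1.9,2.35,-0.2,0.094,1.9,2.35,-0.2,0.094,1.9,2.35,-0.2,0.094,1.9,2.35,-0.2,0.094,1.9,2.35,-0.2,0.094,1.9,2.35,-0.2,0.094,1.9,2.35,-0.2,0.094,0,0,0,0,0,0,0,0]
  claw: 0.3
  force: 20

```text
time_s: 1.55
tool_pos: [0.4827, -0.2884, 0.1984]
eef_rot: [-2.246, -2.196, 0.001]
contact_force: [-0.5, -0.5, -0.3]
gripper_width: 0.697
gripper_force: 0.0
```

```bash
cat >> h.py <<'E'
def yaw():
    r=R.from_rotvec(env.observe()["eef_rot"]).as_matrix();return np.arctan2(r[1,1],r[0,1]),r[:,2]
def red(im,C,z,lo=0,hi=12):
    h=cv2.cvtColor(im,cv2.COLOR_BGR2HSV)
    m=cv2.inRange(h,(165,110,40),(179,255,255))|cv2.inRange(h,(0,110,40),(6,255,255))
    p=cv2.inRange(h,(120,80,30),(160,255,255))
    for n,q in(("red",m),("pur",p)):
        k,_,st,ce=cv2.connectedComponentsWithStats(q)
        for i in range(1,k):
            if st[i,4]>15:print(n,st[i],ce[i],ray(C,*ce[i],z))
np.set_printoptions(precision=4,suppress=True)
E
python3 - <<'E'
from h import *
C=cam("wrist");im=optics.snapshot("wrist");cv2.imwrite("pics/w1.png",im)
o=env.observe();print(o["time_s"],o["tool_pos"],yaw(),o["gripper_width"],C[1]);red(im,C,.09)
E
```

```text
1.6 [ 0.4821 -0.2894  0.1984] (np.float64(-0.02448932923920518), array([-0.0008, -0.0003, -1.    ])) 0.6986506445075857 [ 0.4845 -0.2204  0.3613]
red [278 200  17  20 274] [285.8613 209.2518] [ 0.4843 -0.2856  0.09  ]
red [190 258  14  14  16] [196.5   264.625] [ 0.3957 -0.3393  0.09  ]
red [  2 261  17   4  31] [ 11.2581 262.4839] [ 0.2149 -0.333   0.09  ]
red [550 262  10   3  17] [554.0588 262.4706] [ 0.7446 -0.345   0.09  ]
```

View pics/w1.png

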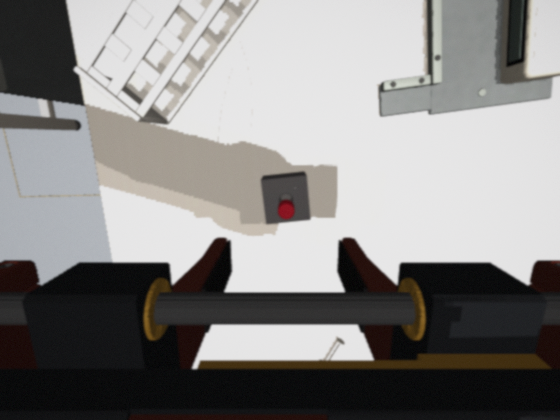

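The wrist view shows the red cap in the stand at (286,209), and the reader corner at the upper right, around (435,85). I descend and grip the cap.

Request:
move_arm:
  increments: [0.1,0.1,-2.5,0,0.1,0,-2.5,0,0,0,-2.5,0,0,0,-2.5,0,0,0,-2,0,0,0,-1.4,0,0,0,0,0]

```text
time_s: 2.3
tool_pos: [0.483, -0.2883, 0.0629]
eef_rot: [-2.247, -2.191, 0.002]
contact_force: [0.0, 0.2, 0.5]
gripper_width: 0.699
gripper_force: 0.0
```

Request:
move_arm:
  increments: [0,0,0,0,0,0,0,0,0,0,0,0,0,0,0,0,0,0,0,0,0,0,0,0]
  claw: 1
  force: 15

```text
time_s: 2.9
tool_pos: [0.4848, -0.2878, 0.0649]
eef_rot: [2.246, 2.196, 0.0]
contact_force: [-0.3, -0.2, -0.1]
gripper_width: 0.19
gripper_force: 0.0
```

Request:
move_arm:
  increments: [0,0,0,0,0,0,0,0]

```text
time_s: 3.1
tool_pos: [0.4849, -0.2878, 0.0648]
eef_rot: [2.247, 2.196, 0.0]
contact_force: [-0.7, 0.5, 1.9]
gripper_width: 0.175
gripper_force: 15.0
```

Request:
move_arm:
  increments: [0,0,1,0,0,0,2,0,0,0,3,0,0,0,3,0,0,0,3,0,0,0,0,0]

```text
time_s: 3.7
tool_pos: [0.4869, -0.2886, 0.1895]
eef_rot: [2.242, 2.191, 0.003]
contact_force: [-0.1, -0.4, -0.1]
gripper_width: 0.174
gripper_force: 15.0
```

Request:
move_arm:
  increments: [1.2,2.5,0.5,0,1.2,3,0.5,0,1.2,3,0.5,0,1.2,3,0.5,0,1.2,3,0,0,1,3,0,0,0.5,2,0,0,0,0,0,0,0,0,0,0]

```text
time_s: 4.6
tool_pos: [0.5594, -0.0931, 0.2044]
eef_rot: [-2.246, -2.196, 0.001]
contact_force: [0.5, -0.4, -0.1]
gripper_width: 0.18
gripper_force: 15.0
```

```bash
python3 - <<'E'
from h import *
C=cam("wrist");im=optics.snapshot("wrist");cv2.imwrite("pics/w2.png",im);np.savez("w2.npz",K=C[0],p=C[1],M=C[2])
o=env.observe();print(o["time_s"],o["tool_pos"],yaw(),C[1])
E
```

```text
4.65 [ 0.5592 -0.094   0.2044] (np.float64(-0.023894046452927947), array([-0.0008, -0.0007, -1.    ])) [ 0.5612 -0.0249  0.3673]
```

View pics/w2.png

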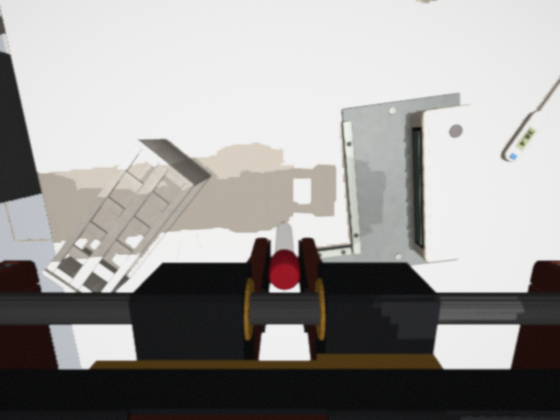

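The view shows the long stop strip from (346,122) to (355,252), the end stop near (335,252), and the reader plate from (342,108). I read the edges.

```bash
python3 - <<'E'
from h import *
im=cv2.imread("pics/w2.png");g=cv2.cvtColor(im,cv2.COLOR_BGR2GRAY)
for r in(130,160,190,220,238):print(r,g[r-2:r+3,334:366].mean(0).astype(int))
for c in(322,330,338):print(c,g[236:264,c-1:c+2].mean(1).astype(int))
cr=cv2.resize(im[95:275,295:475],(600,600),interpolation=cv2.INTER_CUBIC);cv2.imwrite("pics/c3.png",cr)
E
```

```text
130 [240 240 240 240 238 230 208 170 130 156 210 234 238 238 235 233 228 214
 192 184 184 185 185 186 185 186 186 184 185 185 185 185]
160 [240 240 240 240 240 240 237 224 190 154 120 118 162 200 213 213 211 208
 204 195 179 170 169 169 170 170 171 172 173 175 176 175]
190 [177 188 215 234 240 241 240 240 240 237 224 186 142 111 136 180 202 207
 205 203 201 194 177 162 155 156 156 156 156 156 156 156]
220 [240 240 240 240 241 240 240 241 241 240 240 237 224 189 151 116 122 164
 195 203 203 201 199 193 175 155 148 149 149 150 150 151]
238 [240 241 241 240 241 240 240 240 240 240 241 240 239 232 212 177 138 115
 140 170 174 169 168 176 183 178 166 163 165 166 166 167]
322 [241 240 241 241 241 241 241 240 240 232 198 146  98  76 113 176 207 209
 200 196 198 191 168 147 126 100  61  28]
330 [241 240 241 241 240 240 240 235 217 190 151 102  79 115 177 211 221 223
 223 220 207 185 174 174 170 149  98  43]
338 [240 241 240 241 241 240 238 229 195 146 100  78 117 177 210 218 219 221
 219 205 185 174 173 172 169 148  97  42]
```

View pics/c3.png

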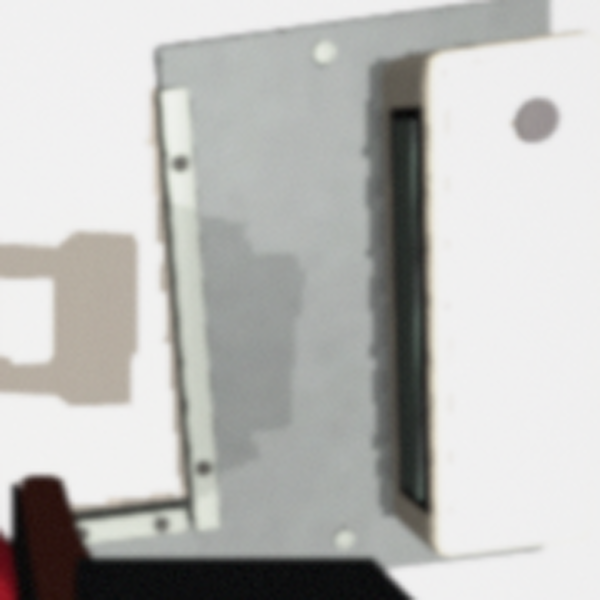

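```bash
python3 - <<'E'
from h import *
d=np.load("w2.npz");C=(d["K"],d["p"],d["M"])
L=np.array([ray(C,c,r,.018)[:2] for c,r in((343.5,130),(346.1,160),(348.5,190),(350.9,220),(352.1,238))])
E=np.array([ray(C,c,r,.018)[:2] for c,r in((322,250.4),(330,249.6),(338,248.5))])
print(L,E)
k,b=np.polyfit(L[:,1],L[:,0],1);a=-np.arctan(k);print("yaw L",a,"yaw E",np.arctan(np.polyfit(E[:,0],E[:,1],1)[0]))
ex=np.array([np.cos(a),np.sin(a)]);ey=np.array([-ex[1],ex[0]])
ox=(L@ex).mean()-.026;oy=(E@ey).mean()+.07
print("origin",ox*ex+oy*ey, "far end y",ray(C,343.6,121.4,.018)[:2]@ey-oy)
E
```

```text
[[ 0.6277 -0.0189]
 [ 0.6315 -0.0523]
 [ 0.6354 -0.0874]
 [ 0.6394 -0.1243]
 [ 0.6416 -0.1473]] [[ 0.6047 -0.1628]
 [ 0.6146 -0.1619]
 [ 0.6245 -0.1607]]
yaw L 0.10798408890526734 yaw E 0.10411704931676066
origin [ 0.6096 -0.0919] far end y 0.07990493538221109
```

Request:
move_arm:
  increments: [-0.2,2,0,0,-0.3,3,0,0,-0.4,3.5,0,0,-0.5,4,0,0,-0.5,4,0,0,-0.5,4,0,0,-0.5,4,0,0,-0.4,3,0,0,-0.3,1.5,0,0,-0.2,1,0,0,0,0,0,0,0,0,0,0]

```text
time_s: 5.85
tool_pos: [0.5223, 0.2053, 0.2045]
eef_rot: [2.248, 2.193, -0.001]
contact_force: [0.5, -1.3, -0.5]
gripper_width: 0.177
gripper_force: 15.0
```

```bash
python3 - <<'E'
from h import *
C=cam("wrist");im=optics.snapshot("wrist");cv2.imwrite("pics/w3.png",im);np.savez("w3.npz",K=C[0],p=C[1],M=C[2])
o=env.observe();print(o["time_s"],o["tool_pos"],yaw(),C[1]);red(im,C,.088)
E
```

```text
5.9 [0.5224 0.2052 0.2045] (np.float64(-0.025531085532136916), array([-0.   , -0.001, -1.   ])) [0.5242 0.2736 0.3674]
red [262 215  15  18 223] [269.1166 223.9641] [0.5073 0.1917 0.088 ]
red [ 436  230   59   52 2385] [464.9799 255.239 ] [0.7017 0.1542 0.088 ]
red [ 268  250   33   39 1012] [284.1018 269.748 ] [0.5207 0.1431 0.088 ]
red [  1 260  18   5  55] [ 10.7636 262.    ] [0.2461 0.1585 0.088 ]
red [550 262  10   3  20] [553.8 262.7] [0.792  0.1439 0.088 ]
pur [286 105  17  19 250] [293.864 114.18 ] [0.5332 0.2927 0.088 ]
```

View pics/w3.png

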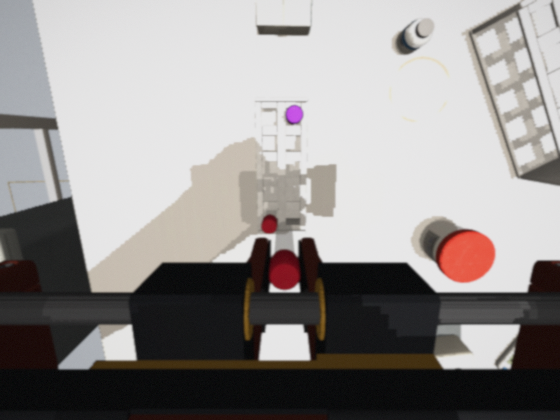

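Rack in view: top plate columns about 256–306, rows 101–230; purple cap (294,114), red cap (269,224), middle holes near row 165. I take a close crop to locate the hole accurately.

```bash
python3 - <<'E'
from h import *
im=cv2.imread("pics/w3.png")
cr=cv2.resize(im[92:242,246:321],None,fx=4,fy=4,interpolation=cv2.INTER_CUBIC).astype(float)
cr=np.clip((cr-90)*1.6,0,255).astype(np.uint8)
# overlay: predicted plate outline/holes for rough pose (green)
d=np.load("w3.npz");C=(d["K"],d["p"],d["M"]);a=-.019;Rm=np.array([[np.cos(a),-np.sin(a)],[np.sin(a),np.cos(a)]])
o=cr.copy()
for x in(-12,12):
  for y in(-52,-26,0,26,52):
    q=[(proj(C,[*(np.array([.520,.241])+Rm@np.array([x+i,y+j])/1e3),.055])-[246,92])*4 for i,j in((-8,-8),(8,-8),(8,8),(-8,8))]
    cv2.polylines(o,[np.int32(q)],True,(0,160,0),1)
cv2.imwrite("pics/c4.png",np.hstack([cr,o]))
E
```

```text
(no output)
```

View pics/c4.png

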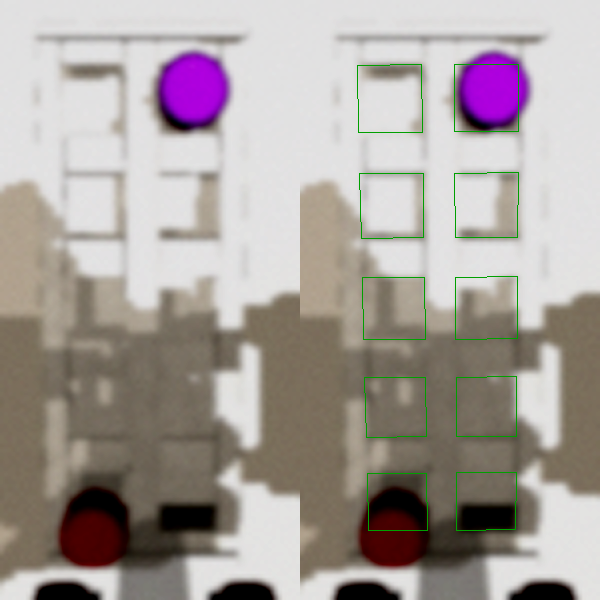

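```bash
python3 - <<'E'
from h import *
d=np.load("w3.npz");C=(d["K"],d["p"],d["M"])
print(ray(C,284.1,289,.2297),ray(C,268,270,.2297),ray(C,301,270,.2297), ray(C,284,250,.2297))
for z in (.2297,): print(proj(C,[.5224,.2052,z]),proj(C,[.5224,.1972,z]),proj(C,[.5224,.2132,z]))
E
```

```text
[0.5222 0.1987 0.2297] [0.5144 0.2093 0.2297] [0.5309 0.2089 0.2297] [0.5227 0.2197 0.2297]
[284.2048 277.1907] [284.6055 291.5963] [283.7935 262.4032]
```

Request:
move_arm:
  increments: [-0.5,1.2,0,0,-0.5,1.2,-1,0,-0.4,1.1,-2,0,0,0,-2.5,0,0,0,-2.5,0,0,0,0,0,0,0,0,0]

```text
time_s: 6.6
tool_pos: [0.5076, 0.2424, 0.125]
eef_rot: [-2.247, -2.195, 0.001]
contact_force: [0.6, 1.0, -0.1]
gripper_width: 0.177
gripper_force: 15.0
```

```bash
python3 - <<'E'
from h import *
P=[]
for i in range(6):
    im=optics.snapshot("wrist");P.append(env.observe()["tool_pos"])
print(np.mean(P,0),np.std(P,0),yaw()[0]);red(im,cam("wrist"),.088)
E
```

```text
[0.5084 0.2426 0.1259] [0.0001 0.0001 0.0002] -0.023303963711145178
red [ 268  250   33   43 1089] [284.023  270.9798] [0.5076 0.2161 0.088 ]
red [  0 260  20   6  63] [ 11.2063 261.9206] [0.3113 0.228  0.088 ]
red [550 262  10   3  20] [554.  262.7] [0.7029 0.2179 0.088 ]
red [489 324  33  37 800] [505.8263 337.8875] [0.6779 0.1558 0.088 ]
pur [307 152  25  23 455] [318.5912 162.7473] [0.5324 0.2935 0.088 ]
```

Request:
move_arm:
  increments: [0,-0.2,0,0,0,0,-0.8,0,0,0,-0.8,0,0,0,-0.8,0,0,0,0,0]

```text
time_s: 7.4
tool_pos: [0.5068, 0.2397, 0.0989]
eef_rot: [-2.246, -2.195, 0.004]
contact_force: [-0.7, 0.1, -0.2]
gripper_width: 0.172
gripper_force: 15.0
```

Request:
move_arm:
  increments: [0,0,-0.8,0,0,0,-0.8,0,0,0,-0.8,0,0,0,-0.8,0,0,0,-0.3,0,0,0,-0.2,0,0,0,0,0]

```text
time_s: 8.1
tool_pos: [0.5076, 0.2403, 0.0635]
eef_rot: [-2.247, -2.196, 0.0]
contact_force: [0.4, 0.5, -0.5]
gripper_width: 0.181
gripper_force: 15.0
```

```bash
python3 - <<'E'
from h import *
P=[]
for i in range(4):
    im=optics.snapshot("side");o=env.observe();P.append(np.r_[o["tool_pos"],o["contact_force"]])
print(np.mean(P,0))
im2=optics.snapshot("scene")
f=lambda i,x,y,w,h,s:np.clip(cv2.resize(i[y:y+h,x:x+w],None,fx=s,fy=s,interpolation=cv2.INTER_CUBIC)*1.5,0,255).astype(np.uint8)
red(im,cam("side"),.079);red(im2,cam("scene"),.079)
cv2.imwrite("pics/c5.png",np.hstack([f(im,220,140,80,90,5),f(im2,180,215,80,90,5)]))
E
```

```text
[ 0.5079  0.2404  0.0639  0.1154 -0.3142 -0.3686]
red [467   0  93  21 974] [526.769    6.6222] [4.446  6.7754 0.079 ]
red [369  97   5   5  22] [370.9091  99.2273] [1.0754 1.2607 0.079 ]
red [338 125  18  11 103] [346.4175 129.9709] [0.8851 0.75   0.079 ]
red [251 176   5  11  28] [253.0357 180.3214] [0.5052 0.2225 0.079 ]
red [308 192  17   9 127] [316.0945 195.811 ] [0.7156 0.105  0.079 ]
red [277 360   4  17  44] [278.5 368. ] [ 0.6086 -0.5942  0.079 ]
red [297 375   7   8  45] [300.     378.8889] [ 0.6477 -0.6186  0.079 ]
red [484 375  14  11  40] [490.2 381.1] [ 0.9854 -0.6201  0.079 ]
red [206 184  32  27 395] [221.9089 196.2658] [0.7273 0.1307 0.079 ]
red [ 17 186   7   7  42] [ 20.0714 188.9762] [1.0692 0.5895 0.079 ]
red [241 234   5  10  40] [243.    238.075] [0.5085 0.1868 0.079 ]
pur [193 243   5  10  42] [195.2619 247.3095] [0.5308 0.2926 0.079 ]
```

The tube went in without contact. I set it down, release it and rise.

Request:
move_arm:
  increments: [0,0,-0.1,0,0,0,0,0]

```text
time_s: 8.55
tool_pos: [0.5079, 0.2403, 0.0628]
eef_rot: [2.247, 2.196, 0.001]
contact_force: [-0.2, -0.4, 0.2]
gripper_width: 0.177
gripper_force: 15.0
```

Request:
move_arm:
  increments: [0,0,0,0,0,0,0,0,0,0,0,0,0,0,0,0,0,0,0,0,0,0,0,0,0,0,1,0,0,0,2.5,0,0,0,3,0,0,0,3,0,0,0,0,0]
  claw: 0

```text
time_s: 9.65
tool_pos: [0.5097, 0.2418, 0.1624]
eef_rot: [2.245, 2.194, 0.011]
contact_force: [1.0, 0.7, 0.1]
gripper_width: 0.996
gripper_force: 0.0
```

```bash
python3 - <<'E'
from h import *
im=optics.snapshot("wrist");C=cam("wrist");print(env.observe()["tool_pos"]);red(im,C,.088)
im=optics.snapshot("side");im2=optics.snapshot("scene")
red(im[150:220,220:300],cam("side"),.079)
f=lambda i,x,y,w,h,s:np.clip(cv2.resize(i[y:y+h,x:x+w],None,fx=s,fy=s,interpolation=cv2.INTER_CUBIC)*1.5,0,255).astype(np.uint8)
cv2.imwrite("pics/c6.png",np.hstack([f(im,220,140,80,90,5),f(im2,180,215,80,90,5)]))
red(im2,cam("scene"),.079)
E
```

```text
[0.5089 0.241  0.1603]
red [272 211  18  21 310] [280.929  221.1645] [0.5067 0.2427 0.088 ]
red [  0 260  19   5  62] [  9.8871 261.7419] [0.2774 0.2128 0.088 ]
red [550 261  10   4  29] [554.2759 262.2414] [0.7378 0.2007 0.088 ]
red [273 265  18  24 325] [281.4831 276.4923] [0.5058 0.1935 0.088 ]
pur [301 149  21  20 323] [311.1672 158.4272] [0.5314 0.2926 0.088 ]
red [32 26  3 10 20] [33.  30.5] [-2.3112  4.2953  0.079 ]
red [202 137  36  29 587] [219.5145 150.9642] [ 1.0627 -0.0269  0.079 ]
red [240 177   9   7  18] [243.6111 179.7778] [0.7942 0.0253 0.079 ]
red [218 179  25  12 101] [230.6238 185.0099] [0.781  0.0758 0.079 ]
red [ 17 186   7   7  44] [ 20.0682 188.9545] [1.0694 0.5895 0.079 ]
red [221 190   8   7  17] [225.0588 192.8235] [0.7424 0.1134 0.079 ]
red [211 200  16  12 149] [218.6174 205.4228] [0.6828 0.1624 0.079 ]
red [241 235   5   8  34] [242.9706 238.5882] [0.5066 0.1879 0.079 ]
red [220 242   5   8  32] [222.125  245.9062] [0.5047 0.241  0.079 ]
pur [193 243   5  10  43] [195.3023 247.2093] [0.5311 0.2924 0.079 ]
```

Tube is in the rack at about (0.507, 0.242), with the other two undisturbed. Next I grip the rack across its width.

Request:
move_arm:
  increments: [0.6,0,0,0,0.6,0,0,0,0,0,-2.5,0,0,0,-3,0,0,0,-2.5,0,0,0,-2,0,0,0,-1.5,0,0,0,-1,0,0,0,0,0]

```text
time_s: 10.7
tool_pos: [0.5192, 0.2399, 0.0313]
eef_rot: [-2.246, -2.195, 0.003]
contact_force: [0.4, -0.2, 0.2]
gripper_width: 1.006
gripper_force: 0.0
```

Request:
move_arm:
  increments: [0,0,0,0,0,0,0,0,0,0,0,0,0,0,0,0,0,0,0,0,0,0,0,0,0,0,0,0]
  claw: 1
  force: 35

```text
time_s: 11.4
tool_pos: [0.52, 0.2403, 0.033]
eef_rot: [2.247, 2.195, 0.001]
contact_force: [-0.3, 0.7, 4.0]
gripper_width: 0.582
gripper_force: 35.0
```

Request:
move_arm:
  increments: [0.2,-0.87,0,0.0037,0.2,-0.87,0,0.0037,0.4,-1.74,0,0.0073,0.4,-1.74,0,0.0073,0.4,-1.74,0,0.0073,0.4,-1.74,0,0.0073,0.4,-1.74,0,0.0073,0.4,-1.74,0,0.0073,0.4,-1.74,0,0.0073,0.4,-1.74,0,0.0073,0.4,-1.74,0,0.0073,0.4,-1.74,0,0.0073,0.4,-1.74,0,0.0073,0.4,-1.74,0,0.0073,0.4,-1.74,0,0.0073,0.4,-1.74,0,0.0073,0.4,-1.74,0,0.0073,0.4,-1.74,0,0.0073,0.2,-0.87,0,0.0037,0.2,-0.87,0,0.0037]

```text
time_s: 13.4
tool_pos: [0.5916, -0.073, 0.033]
eef_rot: [-2.097, -2.338, -0.002]
contact_force: [-1.6, 4.7, 6.0]
gripper_width: 0.581
gripper_force: 35.0
```

Request:
move_arm:
  increments: [0,0,0,0,0,0,0,0]

```text
time_s: 13.6
tool_pos: [0.592, -0.0747, 0.0331]
eef_rot: [2.098, 2.337, -0.0]
contact_force: [1.0, 0.2, 5.2]
gripper_width: 0.584
gripper_force: 35.0
```

```bash
python3 - <<'E'
from h import *
P=[]
for i in range(4):
    im=optics.snapshot("wrist");o=env.observe();P.append(np.r_[o["tool_pos"],o["contact_force"]])
C=cam("wrist");print(np.mean(P,0),yaw()[0],o["ft_torque"]);red(im,C,.088)
s=optics.snapshot("side");cv2.imwrite("pics/s7.png",s)
p=P[-1][:2]-[.6096,-.0919];a=.107;print("in reader",p@[np.cos(a),np.sin(a)],p@[-np.sin(a),np.cos(a)])
E
```

```text
[ 0.5919 -0.0747  0.033   0.471  -1.074   5.1457] 0.10759253319231397 [-0.2373 -0.1794 -0.0167]
red [295 155  19  16 162] [302.5988 160.8889] [ 0.5923 -0.0144  0.088 ]
red [191 239  40  53 854] [211.7658 269.3911] [ 0.5621 -0.0598  0.088 ]
red [338 239  41  53 874] [356.5698 269.2803] [ 0.6184 -0.0537  0.088 ]
red [  0 261  23   6  60] [ 11.7833 262.55  ] [ 0.4848 -0.0652  0.088 ]
red [542 261  18   7  43] [551.7442 262.8372] [ 0.6934 -0.0429  0.088 ]
red [  0 267  12   5  25] [  4.96 268.96] [ 0.4818 -0.0683  0.088 ]
red [244 279  31  14 354] [259.1469 286.4181] [ 0.5812 -0.0651  0.088 ]
red [243 324  29   8 175] [256.9886 326.8057] [ 0.5819 -0.0835  0.088 ]
red [132 415  36   5 110] [149.7091 417.3909] [ 0.5378 -0.1351  0.088 ]
red [169 415 157   5 559] [247.3596 417.4258] [ 0.5815 -0.1304  0.088 ]
pur [ 296  163   43   47 1589] [316.0371 186.2882] [ 0.5983 -0.023   0.088 ]
in reader -0.01572633340050638 0.019013984458665496
```

Request:
move_arm:
  increments: [0.04,-0.4,0,0,0.04,-0.4,0,0,0.04,-0.4,0,0,0.03,-0.3,0,0,0,0,0,0]

```text
time_s: 14.35
tool_pos: [0.5933, -0.0877, 0.033]
eef_rot: [-2.097, -2.339, -0.002]
contact_force: [-0.3, 4.0, 6.7]
gripper_width: 0.583
gripper_force: 35.0
```

Request:
move_arm:
  increments: [0.02,-0.15,0,0,0.02,-0.15,0,0,0.01,-0.1,0,0,0.01,-0.1,0,0,0,0,0,0]

```text
time_s: 14.85
tool_pos: [0.5938, -0.092, 0.0331]
eef_rot: [-2.096, -2.339, -0.002]
contact_force: [-0.5, 4.1, 6.2]
gripper_width: 0.584
gripper_force: 35.0
```

Request:
move_arm:
  increments: [0.01,-0.1,0,0,0.01,-0.1,0,0,0,0,0,0]

```text
time_s: 15.15
tool_pos: [0.594, -0.094, 0.033]
eef_rot: [-2.096, -2.339, -0.002]
contact_force: [-0.2, 4.2, 6.5]
gripper_width: 0.583
gripper_force: 35.0
```

Request:
move_arm:
  increments: [0.01,-0.1,0,0,0.01,-0.1,0,0,0,0,0,0]

```text
time_s: 15.45
tool_pos: [0.5941, -0.0945, 0.033]
eef_rot: [-2.094, -2.339, -0.004]
contact_force: [-1.7, 7.9, 7.1]
gripper_width: 0.58
gripper_force: 35.0
```

Request:
move_arm:
  increments: [0,0.15,0,0,0.3,0.03,0,0,0.3,0.03,0,0,0.3,0.03,0,0,0.2,0.02,0,0,0.1,0.01,0,0,0,0,0,0]

```text
time_s: 16.15
tool_pos: [0.5981, -0.094, 0.0333]
eef_rot: [-2.091, -2.33, 0.018]
contact_force: [-29.7, 3.9, 36.0]
gripper_width: 0.581
gripper_force: 35.0
```

Request:
move_arm:
  increments: [0.1,0.01,0,0,0.1,0.01,0,0,0,0,0,0]

```text
time_s: 16.45
tool_pos: [0.5983, -0.094, 0.0333]
eef_rot: [-2.089, -2.329, 0.022]
contact_force: [-33.6, 4.9, 42.4]
gripper_width: 0.579
gripper_force: 35.0
```

Request:
move_arm:
  increments: [0.1,0.01,0,0,0,0,0,0]

```text
time_s: 16.65
tool_pos: [0.6012, -0.0937, 0.0333]
eef_rot: [-2.091, -2.331, 0.017]
contact_force: [-28.5, 5.1, 34.8]
gripper_width: 0.585
gripper_force: 35.0
```

Pushing at the top tips the rack and jams it by friction, with a vertical force of 35 N. I back off and take the weight off it.

Request:
move_arm:
  increments: [-0.4,-0.04,0,0,-0.3,-0.03,0,0,0,0,0.1,0,0,0,0,0]

```text
time_s: 17.05
tool_pos: [0.6003, -0.0938, 0.0332]
eef_rot: [-2.095, -2.337, 0.002]
contact_force: [-3.7, 4.7, 4.2]
gripper_width: 0.586
gripper_force: 35.0
```

```bash
python3 - <<'E'
from h import *
P=[]
for i in range(3):
    im=optics.snapshot("wrist");o=env.observe();P.append(np.r_[o["tool_pos"],o["contact_force"]])
print(np.mean(P,0),yaw(),o["ft_torque"],o["time_s"])
C=cam("wrist");h=cv2.cvtColor(im,cv2.COLOR_BGR2HSV);red(im[100:235,230:400],C,.088)
s=optics.snapshot("side");c=optics.snapshot("scene")
f=lambda i,x,y,w,h,s:np.clip(cv2.resize(i[y:y+h,x:x+w],None,fx=s,fy=s,interpolation=cv2.INTER_CUBIC)*1.5,0,255).astype(np.uint8)
cv2.imwrite("pics/c8.png",np.vstack([np.hstack([f(s,255,185,100,75,4),f(c,245,150,100,75,4)]),cv2.resize(im[100:325,130:430],(800,600))[:300]]))
E
```

```text
[ 0.6003 -0.0938  0.0331 -3.7181  4.9352  4.7521] (np.float64(0.10923806918776838), array([-0.0035,  0.0015, -1.    ])) [ 1.0738  0.7773 -0.0709] 17.2
red [65 55 13  8 32] [69.9375 57.    ] [ 0.5202 -0.0083  0.088 ]
pur [  62   56   42   46 1496] [81.6725 78.7059] [ 0.5237 -0.0146  0.088 ]
```

View pics/c8.png

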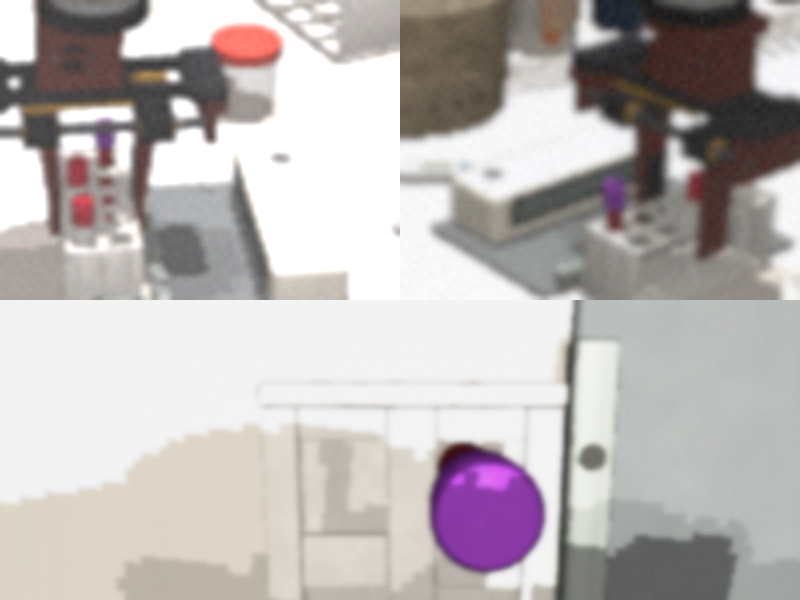

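The last picture shows the rack upright with all three tubes and a small gap left to the long stop (bottom panel, x about 568). I unload it a bit more and go on.

Request:
move_arm:
  increments: [0,0,0.1,0,0,0,0,0]

```text
time_s: 17.5
tool_pos: [0.6004, -0.0941, 0.0338]
eef_rot: [-2.095, -2.337, 0.002]
contact_force: [-2.8, 5.2, -0.3]
gripper_width: 0.578
gripper_force: 35.0
```

Request:
move_arm:
  increments: [0.15,0.02,0,0,0.15,0.02,0,0,0,0,0,0]

```text
time_s: 17.8
tool_pos: [0.6025, -0.0936, 0.0334]
eef_rot: [-2.094, -2.335, 0.004]
contact_force: [-4.0, 5.9, 1.3]
gripper_width: 0.583
gripper_force: 35.0
```

Request:
move_arm:
  increments: [0.15,0.02,0.05,0,0.15,0.02,0,0,0,0,0,0]

```text
time_s: 18.1
tool_pos: [0.6059, -0.0935, 0.0339]
eef_rot: [-2.095, -2.336, 0.004]
contact_force: [-3.3, 4.4, -0.1]
gripper_width: 0.586
gripper_force: 35.0
```

Request:
move_arm:
  increments: [0.12,0.01,0,0,0.12,0.01,0,0,0,0,0,0]

```text
time_s: 18.4
tool_pos: [0.6082, -0.0932, 0.0339]
eef_rot: [-2.095, -2.335, 0.004]
contact_force: [-4.3, 4.0, -0.3]
gripper_width: 0.582
gripper_force: 35.0
```

Request:
move_arm:
  increments: [0.07,0.01,0,0,0.07,0.01,0,0,0,0,0,0]

```text
time_s: 18.7
tool_pos: [0.6089, -0.0931, 0.0338]
eef_rot: [-2.094, -2.335, 0.005]
contact_force: [-6.5, 3.2, -0.1]
gripper_width: 0.583
gripper_force: 35.0
```

Request:
move_arm:
  increments: [0.07,0.01,0,0,0,0,0,0]

```text
time_s: 18.9
tool_pos: [0.609, -0.0931, 0.0338]
eef_rot: [-2.094, -2.334, 0.007]
contact_force: [-7.1, 4.7, 3.5]
gripper_width: 0.582
gripper_force: 35.0
```

Request:
move_arm:
  increments: [0,0,-0.15,0,0,0,-0.1,0,0,0,0,0]

```text
time_s: 19.2
tool_pos: [0.6091, -0.0928, 0.0331]
eef_rot: [-2.094, -2.335, 0.007]
contact_force: [-14.4, 5.4, 19.0]
gripper_width: 0.581
gripper_force: 35.0
```

```bash
cat > chk.py <<'E'
from h import *
P=[]
for i in range(4):
    s=optics.snapshot("side");o=env.observe();P.append(np.r_[o["tool_pos"],o["contact_force"]])
m=np.mean(P,0);y,t=yaw();a=.107;ex=np.array([np.cos(a),np.sin(a)]);ey=np.array([-ex[1],ex[0]])
print(m,"yaw",y,"tilt",t,o["ft_torque"],o["time_s"])
p=m[:2]-[.6096,-.0919];print("reader mm",1e3*p@ex,1e3*p@ey,"F",m[3:5]@ex,m[3:5]@ey)
E
python3 chk.py
```

```text
[  0.6091  -0.0928   0.0331 -14.2808   5.3361  19.3598] yaw 0.1088808207803913 tilt [-0.0068 -0.     -1.    ] [ 1.0043  3.1564 -0.1087] 19.4
reader mm -0.6201173771885768 -0.8715973490173544 F -13.629213168615692 6.830660540946502
```

Request:
move_arm:
  increments: [-0.1,-0.01,0.05,0,0,0,0,0]

```text
time_s: 19.6
tool_pos: [0.609, -0.0928, 0.0332]
eef_rot: [-2.094, -2.336, 0.005]
contact_force: [-9.5, 5.4, 11.3]
gripper_width: 0.585
gripper_force: 35.0
```

```bash
python3 chk.py
```

```text
[ 0.609  -0.0928  0.0332 -9.4312  5.0056 11.9043] yaw 0.10900417542725932 tilt [-0.0051  0.0005 -1.    ] [ 1.0115  2.0835 -0.0266] 19.8
reader mm -0.7258539968821575 -0.8638701230388981 F -8.842649488257969 5.984222262743822
```

Request:
move_arm:
  increments: [0,0,0.1,0,0.01,-0.1,0,0,0,0,0,0]

```text
time_s: 20.1
tool_pos: [0.609, -0.0929, 0.0333]
eef_rot: [-2.093, -2.336, 0.003]
contact_force: [-7.4, 6.8, 3.3]
gripper_width: 0.583
gripper_force: 35.0
```

```bash
python3 chk.py
```

```text
[ 0.609  -0.0929  0.0333 -7.3436  6.8985  4.488 ] yaw 0.10960511068719384 tilt [-0.0055  0.0019 -1.    ] [ 1.4381  1.5438 -0.0949] 20.3
reader mm -0.7161154389161687 -0.9373008809385265 F -6.564833632588884 7.643304691945712
```

Request:
move_arm:
  increments: [0,0,-0.06,0,0,0,0,0,0,0,0,0,0,0,0,0]

```text
time_s: 20.7
tool_pos: [0.609, -0.0929, 0.0332]
eef_rot: [-2.093, -2.336, 0.004]
contact_force: [-9.1, 7.9, 8.9]
gripper_width: 0.581
gripper_force: 35.0
```

```bash
python3 chk.py; python3 - <<'E'
from h import *
im=optics.snapshot("wrist");C=cam("wrist");g=cv2.cvtColor(im,cv2.COLOR_BGR2GRAY)
a=.107;ex=np.array([np.cos(a),np.sin(a)]);ey=np.array([-ex[1],ex[0]]);O=np.array([.6096,-.0919])
# rack end wall top outer edge (y=+70,z=58): intensity across it, at x=-20,-10,0,10,20
for x in(-20,-8,20):
    print(x,[int(g[tuple(np.int32(np.round(proj(C,[*(O+ex*x/1e3+ey*y/1e3),.058])))[::-1])]) for y in np.arange(64,76.1,1)])
# right plate edge vs x at y=60,40
for y in(66,40,):
    print(y,[int(g[tuple(np.int32(np.round(proj(C,[*(O+ex*x/1e3+ey*y/1e3),.055])))[::-1])]) for x in np.arange(20,33,1)])
red(optics.snapshot("scene"),cam("scene"),.079)
E
```

```text
[ 0.609  -0.0929  0.0332 -9.072   7.0381  8.8514] yaw 0.10955607011326901 tilt [-0.0054  0.0017 -1.    ] [ 1.4279  1.9005 -0.0721] 20.9
reader mm -0.7189613122910468 -0.8909237545856464 F -8.268450392561956 7.966669297827305
-20 [230, 226, 208, 242, 244, 243, 226, 243, 243, 243, 243, 243, 243]
-8 [244, 243, 226, 243, 244, 243, 229, 243, 244, 243, 243, 243, 243]
20 [243, 242, 206, 243, 243, 243, 214, 164, 160, 154, 133, 192, 175]
66 [193, 214, 225, 229, 233, 234, 234, 228, 191, 192, 191, 190, 192]
40 [87, 100, 182, 238, 244, 238, 162, 120, 104, 95, 95, 95, 116]
red [320 155  10   7  28] [325.0357 158.25  ] [ 0.8076 -0.3006  0.079 ]
red [306 157  22  13  90] [316.1889 162.6889] [ 0.7906 -0.2485  0.079 ]
red [ 17 186   7   7  43] [ 20. 189.] [1.0692 0.5896 0.079 ]
red [315 193   4   6  20] [316.5 195.5] [ 0.5935 -0.0925  0.079 ]
red [211 200  20  12 199] [220.5628 205.3216] [0.6806 0.1578 0.079 ]
pur [294 194   6   8  38] [296.3947 197.    ] [ 0.6154 -0.0398  0.079 ]
```

The rack's end-wall edge lies at reader y = 70 mm along its whole width and its long edge at x ≈ 26 mm. It is square, seated and pressed with about 8 N on each stop, so I hand in.

```bash
python3 -c "
from plant import env
print(env.sign_off())"
```

```text
the job is handed in; nothing more can be done
None
```

The job is handed in: the tube stands in the rack with the other two, and the rack sits square in the reader corner, held with about 8 N against each stop; sliding it in briefly jammed at about 55 N wrist force before I unloaded and reseated it.

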